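# Start and run in the screw plug of the analyser's wash tank

### The job

The winged screw plug of the white wash tank has been put down on its thread in the wrong place and stands proud. Back it off (anticlockwise from above) until you feel it drop into the start of the thread, then screw it in clockwise until its flange is fully home on the neck's rim, and let go. Do not lift the plug out or tip it over, and leave the rack, bottle and beaker where they are.

Things in the scene. Friction and masses are not known exactly. Their poses are not given: they have to be found in the camera images.
- tank: white plastic tank, fixed and heavy, 200 (x) x 300 (y) x 110 high. Origin: centre of its underside, on the table; z up. On its top stands a round filler neck, 92 outer diameter, 42 high, axis vertical, over x = -20, y = +60 of the tank's frame.
- rim (a point): centre of the neck's rim, 152 above the tank's origin; turns with the tank, not with the thread. Inside the neck, hidden, is a two-start thread at an unknown turn. Clockwise on its flat crest the plug only jams on a stop; its starts are found by turning anticlockwise, 25 to 135 degrees from the first position, then a stop follows about 15 degrees further on.
- plug: grey screw plug, loose, about 0.35 kg: round flange (100 diameter, 9 thick), a greased 60 diameter shank 74 long below it in the neck, a wing bar on top. Origin: centre of the flange's underside; x along the bar, z up. That origin is 20 above the rim at first (on the crest), 8 above in the thread start (it drops 12 by its own weight if not held up), 0 when home.
- wing (a point): middle of the wing bar's top, 45 above the plug's origin. The bar is 120 long, 14 thick, 36 high, upright on the flange, ends overhanging it by 10. A sideways push of 1 to 4 N near an end turns the plug; a clear rise to 12 N or more is a stop.
- shank (a point): centre of the shank's lower end, 74 below the plug's origin (hidden). Two hidden lugs on the shank, half a turn apart, ride on the thread. From the thread start, clockwise, the plug sinks 8 within 110 to 135 degrees until the flange rests on the rim; a stop ends the turn at about 150. 2 mm sideways play and a little wobble are normal.
- tube_rack: white rack with ten capped tubes, 70 x 190, 104 high, stands on the table beside the tank. Origin: centre of its underside.
- reagent_bottle: amber jar, 72 diameter, 150 high, on the table on the other side of the tank. Origin: centre of its underside.
- beaker: clear beaker, 60 diameter, 60 high, stands on the far end of the tank's top from the neck. Origin: centre of its underside.
Not all that is in view belongs to the job. There is more than one size of the plug; the job needs the smaller.

How it is judged (in metres and radians):
On the way:
1. the plug has dropped into the thread start: its flange is 5 to 10 mm above the rim (z of plug in the frame of tank between 0.157 and 0.162 m), for 0.2 s.
At the end, for the whole second after the job is handed in: The plug is at rest, screwed home: its flange within 1.5 mm of the neck's rim and level within 0.04 rad (z of plug in the frame of tank between 0.149 and 0.1535 m and angle between plug's own z axis and vertical below 0.04 rad and linear speed of plug below 0.01 m/s and angular speed of plug below 0.1 rad/s); the robot touches nothing.
It fails at once if the plug is lifted more than 12 mm above where it stood at the start (z of plug in the frame of tank above 0.184 m).
It fails at once if the plug is tipped by more than 0.25 rad (angle between plug's own z axis and vertical above 0.25 rad).
It fails at once if the tube rack is moved by more than 20 mm or tipped (distance of tube_rack from where it was at the start of the episode above 0.02 m or angle between tube_rack's own z axis and vertical above 0.3 rad).
It fails at once if the bottle is moved by more than 20 mm or tipped (distance of reagent_bottle from where it was at the start of the episode above 0.02 m or angle between reagent_bottle's own z axis and vertical above 0.3 rad).
It fails at once if the beaker is moved by more than 20 mm or tipped (distance of beaker from where it was at the start of the episode above 0.02 m or angle between beaker's own z axis and vertical above 0.3 rad).
It also fails if it takes over 61 s, if anything falls off the work surface, if the arm or the gripper's body presses on something with over 40 N, if the wrist force passes 120 N, or if a joint passes its speed limit or range.

### The arm

A 6-joint arm with a two-finger parallel gripper is mounted at the origin on the work surface. World frame = base frame: x ahead of the robot, y to its left, z up, the work surface at z = 0. Lengths are in m, angles in degrees, forces in N, time in s.
With the tool pointing down it reaches from about 0.3 to 0.75 m from the base axis. Payload 8.5 kg.
Tool frame: the origin (TCP) lies on the centre line of the jaws, within the pads' length; the fingertips stand 17 mm ahead of it and the grasp point (between the pads) lies 2 mm behind it (env.tip_extent is the distance from the TCP to the fingertips, in m); z points along the fingers, y is the direction in which the jaws open and shut (so a half turn about z gives the same grasp; the last joint's range is limited). The gripper opens to 85 mm and grips with 20 to 120 N. Pads are 22 mm wide; open, the fingers measure 114 mm over their backs; the gripper's body (76 mm by 85 mm) begins 54 mm behind the grasp point. The pads swing forward as they close: fully open they stand 13 mm farther back than shut.
Start: joints at [63.982, 21.807, 74.336, -0, 83.858, -12.336], TCP at [0.13, 0.534, 0.248] pointing down, gripper open.
Joint ranges: [-178.18, 178.18], [-50.72, 133.34], [12.68, 142.11], [-81.47, 261.47], [9.98, 163.14], [-165.26, 165.26]. Speed limits (degrees/s): [136.94, 136.94, 180, 180, 180, 180].

### API

Orientations are given as a 3x3 rotation matrix whose columns are the frame's x, y, z axes.
In Python, from rig import telemetry, get_image, camera_params, close_job, env gives the robot as it stands.
- The arm moves only by the tool apply_moves, never from a script. Its argument "motion" is a list of rows, each an object of numbers: "tx", "ty", "tz": the shift along the tool's x, y, z in cm; "turn": the turn about the tool's z in degrees; "jaw": the gripper's target within -1 to 1 (fully open at 1, half-way at 0, shut at -1). In form: [{"tx": .., "ty": .., "tz": .., "turn": .., "jaw": ..}, ...]. A call has 1 to 5 rows; each row is the pose to reach, as a shift and turn from the pose measured when the call began, along the tool's axes at that moment; what a row does not reach only later rows make up. A row lasts 1/12 s, in which the tool goes at most 41.7 mm and 7.16 degrees, less where a joint would pass 70% of its speed; a pose out of reach is approached as far as the arm can. A call with a gripper value outside its range is refused whole. The fingers move at their own pace and stop on an object; "squeeze" is the grip in N (left out, the last holds). Time passes only in rows, so rows that repeat a pose let the fingers close. It gives the time, the measured TCP pose, the force and the opening at its end, in the units of the state.
- telemetry.observe(): the state, without advancing time (a new reading comes with each control period).
- get_image(name): name is "side" or "top"; returns (picture, depth): 384x512x3 uint8, red, green, blue; 384x512 float32, m along the optical axis (not along the pixel's ray), 0 where there is no reading.
- camera_params(name): a dict with "fx", "fy", "cx", "cy" (pixels), "D" ([k1, k2, p1, p2, k3] as OpenCV has them; the pictures are not rectified), "rvec" (rotation vector, rad) and "tvec" (3), from world to camera coordinates, as OpenCV has them. Camera axes: x right, y down, z forward; pixel columns grow to the right and rows downward; lengths in m; the calibration is good to about 2 mm. A picture is of the moment at which its call begins. camera_params takes no time and is no camera call.
- close_job(): hands the job in, once; it reports no verdict.
The state is a dict: "time_s": time; "q": joint angles; "qvel": joint speeds; "joint_efforts": joint torques, N m; "position": TCP position; "tool_rot": TCP orientation; "ft_force": force on the tool from outside, world axes, zero at the start; "wrist_torque": the same for the moment, N m; "grip_width": finger opening in m.
Only numpy, scipy, OpenCV 4.12 (cv2) and the standard library are available. Lean on these libraries where they do the work, as an engineer would, in place of code of your own. Each camera call takes 0.05 s, during which the arm holds its last target. There are 200 camera calls.

## Working session

There is one attempt and no reset: what is moved stays moved. The work goes in short steps, Python scripts to look and compute and a tool call to move; the robot and the scene stay as the last step left them, time stands still between calls to the robot, and variables do not carry over. Pictures are saved under pics/ and viewed, about 8 in all and at most 12, crops included, and the job is handed in when it is done.

Besides the shell and the picture viewer there is one more tool, called after "Call:" as name(argument=value, ...), one argument or row to a line, values as JSON. apply_moves: Moves the arm, as the interface text tells. Its arguments: {"type":"object","properties":{"motion":{"type":"array"},"squeeze":{"type":"number"}},"required":["motion"]}

```bash
mkdir -p pics; ls; cat > h.py <<'E'
import numpy as np, cv2
from rig import telemetry, get_image, camera_params, close_job, env
def save(n,img): cv2.imwrite('pics/'+n,cv2.cvtColor(img,cv2.COLOR_RGB2BGR))
def cam(name):
    p=camera_params(name);K=np.array([[p['fx'],0,p['cx']],[0,p['fy'],p['cy']],[0,0,1.]])
    R,_=cv2.Rodrigues(np.array(p['rvec'],float));return K,np.array(p['D'],float),R,np.array(p['tvec'],float).ravel()
def ray(name,uv):
    K,D,R,t=cam(name);n=cv2.undistortPoints(np.array(uv,float).reshape(-1,1,2),K,D).reshape(-1,2)
    d=np.c_[n,np.ones(len(n))]@R;return -R.T@t,d
def onplane(name,uv,z):
    o,d=ray(name,uv);return o+d*((z-o[2])/d[:,2])[:,None]
def cloud(name,depth):
    h,w=depth.shape;K,D,R,t=cam(name);v,u=np.mgrid[:h,:w]
    n=cv2.undistortPoints(np.c_[u.ravel(),v.ravel()].astype(float).reshape(-1,1,2),K,D).reshape(-1,2)
    P=np.c_[n,np.ones(len(n))]*depth.reshape(-1,1);return ((P-t)@R).reshape(h,w,3)
E
python3 - <<'E'
from h import *
a,da=get_image('top');b,db=get_image('side')
np.savez('s0.npz',a=a,da=da,b=b,db=db)
save('top0.png',cv2.resize(a,(800,600)));save('side0.png',cv2.resize(b,(800,600)))
for n in('top','side'):K,D,R,t=cam(n);print(n,K[0,0],(-R.T@t).round(3),R[2].round(3))
s=telemetry.observe();print({k:np.round(v,3).tolist() for k,v in s.items()})
E
```

```text
pics
top 363.7596420662428 [0.433 0.021 1.094] [ 0.203  0.013 -0.979]
side 346.54056506450985 [0.283 0.663 0.812] [ 0.36  -0.637 -0.682]
{'time_s': 0.1, 'q': [63.982, 21.838, 74.379, -0.001, 83.858, -12.337], 'qvel': [-0.03, -0.097, -0.148, -0.057, 0.014, 0.065], 'joint_efforts': [0.004, -44.921, -23.166, -0.0, 0.004, -0.0], 'position': [0.13, 0.534, 0.248], 'tool_rot': [[-0.972, 0.237, -0.001], [0.237, 0.972, -0.001], [0.0, -0.001, -1.0]], 'ft_force': [0.309, -0.185, -0.434], 'wrist_torque': [0.03, 0.023, 0.026], 'grip_width': 0.085}
```

View pics/top0.png

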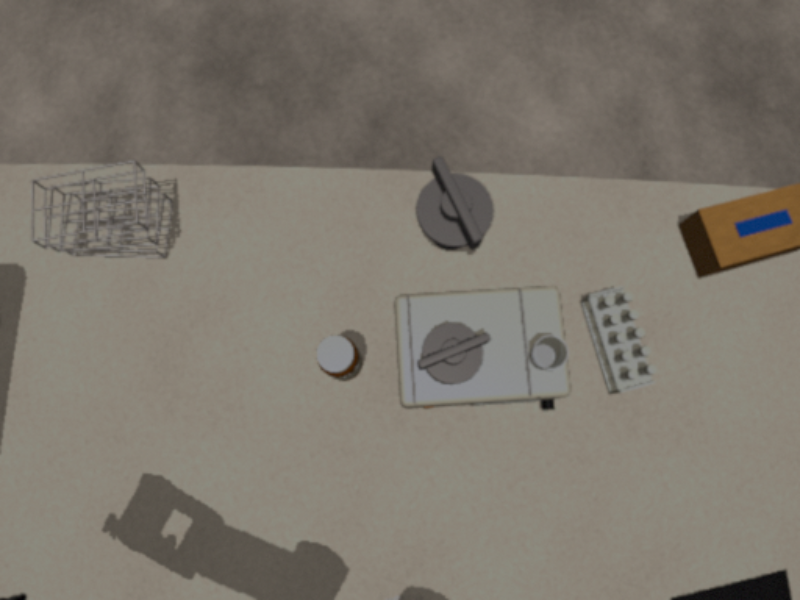

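View pics/side0.png

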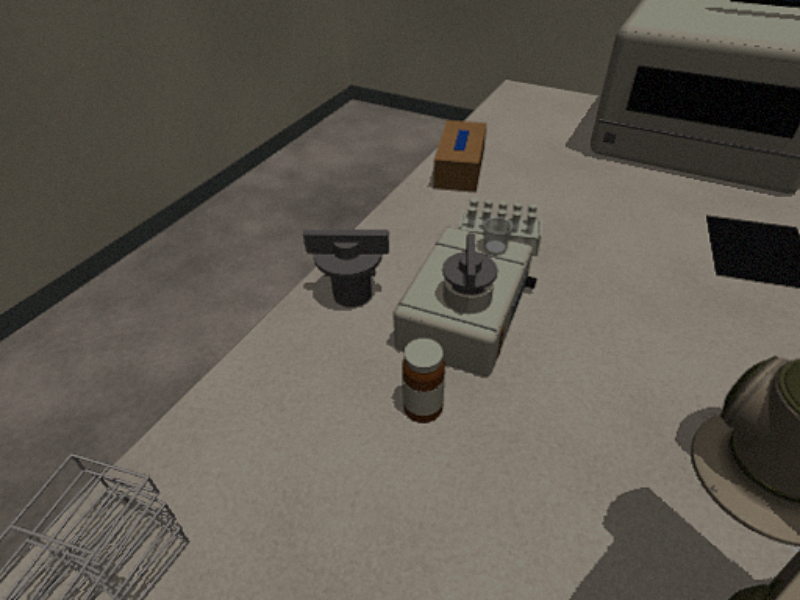

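Two winged plugs are in view. One is on the tank's neck (top view, 452,352). The other is a larger, darker one standing on the table (top view, 455,210). The one in the neck of the white tank, with the smaller flange, fits the description. The beaker is at (547,350), the rack at (618,340) and the bottle at (338,357). Next I measure the plug and tank and crop the plug to confirm.

```bash
cat > m.py <<'E'
from h import *
def bar(C,zlo,zhi,c=None,r=.075):
    m=(C[...,2]>zlo)&(C[...,2]<zhi)
    if c is not None: m&=np.hypot(C[...,0]-c[0],C[...,1]-c[1])<r
    return m
E
python3 - <<'E'
from m import *
s=np.load('s0.npz');C=cloud('top',s['da']);a=s['a']
u,v=452*.64,352*.64
sub=C[int(v)-45:int(v)+50,int(u)-45:int(u)+90]
z=sub[...,2].ravel();h,e=np.histogram(z,bins=np.arange(0,.26,.005));print([(round(x,3),int(k)) for x,k in zip(e,h) if k>5])
m=bar(C,.2,.26,onplane('top',[[u,v]],.2)[0]);P=C[m];print('bar',len(P),P.mean(0),np.median(P[:,2]))
r=cv2.minAreaRect(P[:,:2].astype(np.float32)*1000);print(r)
# other plug
u2,v2=455*.64,210*.64;S=C[int(v2)-40:int(v2)+40,int(u2)-40:int(u2)+40];print('other maxz',np.percentile(S[...,2],98))
# profile of heights around hub
c=np.array(r[0])/1000
for rr in range(0,60,6):
    q=np.hypot(C[...,0]-c[0],C[...,1]-c[1]);k=(q>rr/1000)&(q<(rr+6)/1000);zz=C[...,2][k];print(rr,np.percentile(zz,[5,25,50,75,95]).round(3))
# tank
T=C[(C[...,2]>.1)&(C[...,2]<.12)&(abs(C[...,0]-c[0])<.17)&(abs(C[...,1]-c[1])<.26)]
print(cv2.minAreaRect(T[:,:2].astype(np.float32)*1000))
K,D,R,t=cam('top')
crop=a[int(v)-60:int(v)+60,int(u)-50:int(u)+110];save('crop1.png',cv2.resize(cv2.convertScaleAbs(crop,alpha=1.6),(800,600),interpolation=cv2.INTER_CUBIC))
E
```

```text
[(np.float64(0.0), 2755), (np.float64(0.005), 109), (np.float64(0.01), 17), (np.float64(0.015), 9), (np.float64(0.025), 8), (np.float64(0.03), 24), (np.float64(0.035), 29), (np.float64(0.04), 7), (np.float64(0.045), 7), (np.float64(0.05), 9), (np.float64(0.06), 7), (np.float64(0.075), 24), (np.float64(0.08), 22), (np.float64(0.09), 12), (np.float64(0.095), 64), (np.float64(0.1), 207), (np.float64(0.105), 2481), (np.float64(0.11), 3274), (np.float64(0.115), 131), (np.float64(0.12), 18), (np.float64(0.125), 25), (np.float64(0.13), 19), (np.float64(0.135), 23), (np.float64(0.14), 19), (np.float64(0.145), 24), (np.float64(0.15), 21), (np.float64(0.155), 27), (np.float64(0.16), 20), (np.float64(0.165), 61), (np.float64(0.17), 66), (np.float64(0.175), 176), (np.float64(0.18), 671), (np.float64(0.185), 15), (np.float64(0.19), 8), (np.float64(0.195), 10), (np.float64(0.2), 94), (np.float64(0.205), 26), (np.float64(0.21), 32), (np.float64(0.215), 242), (np.float64(0.22), 13)]
bar 407 [ 0.54493936 -0.05015588  0.2132558 ] 0.21638592589531697
((545.9072875976562, -50.369300842285156), (38.36487579345703, 117.07889556884766), 37.13035583496094)
other maxz 0.17120780814473263
0 [0.215 0.216 0.217 0.218 0.219]
6 [0.202 0.205 0.216 0.218 0.22 ]
12 [0.202 0.203 0.205 0.216 0.22 ]
18 [0.179 0.182 0.197 0.206 0.218]
24 [0.178 0.181 0.182 0.184 0.218]
30 [0.179 0.181 0.182 0.184 0.218]
36 [0.179 0.18  0.182 0.183 0.218]
42 [0.112 0.18  0.182 0.183 0.217]
48 [0.109 0.111 0.178 0.182 0.217]
54 [0.108 0.11  0.111 0.113 0.217]
((564.428955078125, -41.04313659667969), (200.4735870361328, 434.0161437988281), 5.490710735321045)
```

View pics/crop1.png

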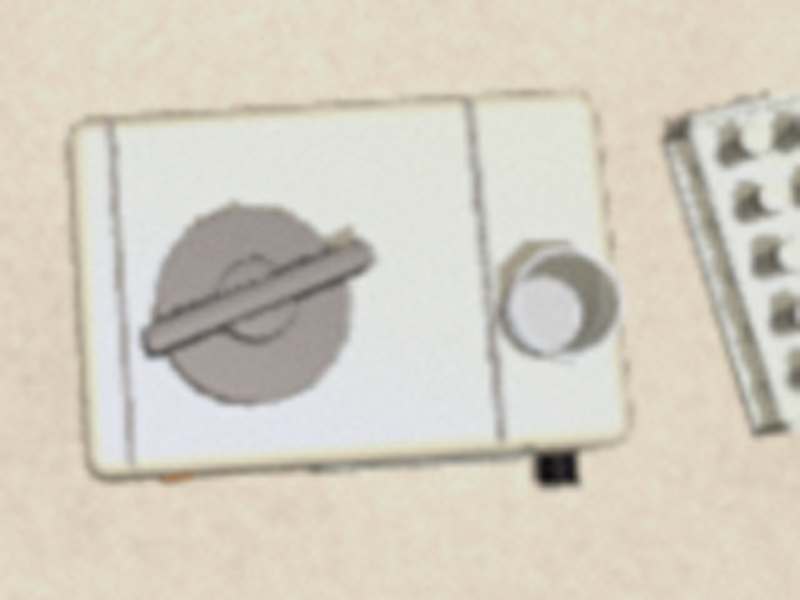

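The crop confirms it: this is the winged plug in the tank's neck (crop about 255,295), bar from (150,340) to (370,255). A hub of about 22 mm radius reaches about 14 mm below the bar's top. I refine the bar's axis and centre and work out the approach.

```bash
python3 - <<'E'
from m import *
s=np.load('s0.npz');C=cloud('top',s['da']);c=(.546,-.05)
P=C[bar(C,.211,.224,c)];r=cv2.minAreaRect(P[:,:2].astype(np.float32)*1000)
w,V=np.linalg.eigh(np.cov(P[:,:2].T));d=V[:,1];print('bar',r,P.mean(0),'ang',np.degrees(np.arctan2(d[1],d[0])))
F=C[bar(C,.176,.187,c,.06)];print('flange',F.mean(0),cv2.minEnclosingCircle(F[:,:2].astype(np.float32)*1000))
C2=cloud('side',s['db']);P=C2[bar(C2,.209,.226,c)];r=cv2.minAreaRect(P[:,:2].astype(np.float32)*1000);w,V=np.linalg.eigh(np.cov(P[:,:2].T));d=V[:,1]
print('side bar',r,P.mean(0),np.degrees(np.arctan2(d[1],d[0])))
F=C2[bar(C2,.176,.187,c,.06)];print('flange',F.mean(0),cv2.minEnclosingCircle(F[:,:2].astype(np.float32)*1000))
T=telemetry.observe();R=np.array(T['tool_rot']);p=np.array(T['position'])
print('shift cm tool axes to (.546,-.050,.300):',R.T@(np.array([.546,-.05,.300])-p)*100)
E
```

```text
bar ((545.7476806640625, -50.521583557128906), (13.996675491333008, 119.10388946533203), 24.068294525146484) [ 0.54529306 -0.04998181  0.21722061] ang 114.10468672953787
flange [ 0.54446509 -0.05069449  0.18148028] ((546.1563110351562, -50.87714385986328), 50.192230224609375)
side bar ((546.6294555664062, -48.881404876708984), (14.07160758972168, 122.8387451171875), 24.964805603027344) [ 0.54510193 -0.04449996  0.21575025] 114.11840678303743
flange [ 0.54442439 -0.04138004  0.18021331] ((546.6942749023438, -44.95277786254883), 55.50053787231445)
shift cm tool axes to (.546,-.050,.300): [-54.2353559  -46.92714858  -5.1770507 ]
```

Call:
apply_moves(
  motion=[
    {"tx":-54.2,"ty":-46.9,"tz":-5.2,"jaw":0},
    {"tx":-54.2,"ty":-46.9,"tz":-5.2,"jaw":-0.4},
    {"tx":-54.2,"ty":-46.9,"tz":-5.2,"jaw":-0.4},
    {"tx":-54.2,"ty":-46.9,"tz":-5.2,"jaw":-0.4},
    {"tx":-54.2,"ty":-46.9,"tz":-5.2,"jaw":-0.4},
  ],
)

```text
invalid input
```

Call:
apply_moves(
  motion=[
    {"tx":-54.2,"ty":-46.9,"tz":-5.2,"turn":0,"jaw":-0.4},
    {"tx":-54.2,"ty":-46.9,"tz":-5.2,"turn":0,"jaw":-0.4},
    {"tx":-54.2,"ty":-46.9,"tz":-5.2,"turn":0,"jaw":-0.4},
    {"tx":-54.2,"ty":-46.9,"tz":-5.2,"turn":0,"jaw":-0.4},
    {"tx":-54.2,"ty":-46.9,"tz":-5.2,"turn":0,"jaw":-0.4},
  ],
)

```text
time_s: 0.52
position: [0.251, 0.3633, 0.2633]
tool_rot: [[-0.972, 0.236, -0.001], [0.236, 0.972, -0.002], [0.001, -0.002, -1.0]]
ft_force: [2.1, 1.7, 0.4]
grip_width: 0.0263
```

Call:
apply_moves(
  motion=[
    {"tx":-38.4,"ty":-33.2,"tz":-3.7,"turn":0,"jaw":-0.4},
    {"tx":-38.4,"ty":-33.2,"tz":-3.7,"turn":0,"jaw":-0.4},
    {"tx":-38.4,"ty":-33.2,"tz":-3.7,"turn":0,"jaw":-0.4},
    {"tx":-38.4,"ty":-33.2,"tz":-3.7,"turn":0,"jaw":-0.4},
    {"tx":-38.4,"ty":-33.2,"tz":-3.7,"turn":0,"jaw":-0.4},
  ],
)

```text
time_s: 0.93
position: [0.3716, 0.1939, 0.2787]
tool_rot: [[-0.972, 0.236, -0.001], [0.236, 0.972, -0.001], [0.001, -0.002, -1.0]]
ft_force: [1.4, 0.6, 0.6]
grip_width: 0.0258
```

Call:
apply_moves(
  motion=[
    {"tx":-22.7,"ty":-19.6,"tz":-2.1,"turn":-7,"jaw":-0.4},
    {"tx":-22.7,"ty":-19.6,"tz":-2.1,"turn":-14,"jaw":-0.4},
    {"tx":-22.7,"ty":-19.6,"tz":-2.1,"turn":-21,"jaw":-0.4},
    {"tx":-22.7,"ty":-19.6,"tz":-2.1,"turn":-28,"jaw":-0.4},
    {"tx":-22.7,"ty":-19.6,"tz":-2.1,"turn":-35,"jaw":-0.4},
  ],
)

```text
time_s: 1.35
position: [0.4802, 0.0423, 0.2917]
tool_rot: [[-0.947, -0.321, -0.002], [-0.321, 0.947, -0.001], [0.002, -0.001, -1.0]]
ft_force: [0.3, 0.6, 0.8]
grip_width: 0.0258
```

```bash
cat > g.py <<'E'
import sys
from m import *
T=telemetry.observe();R=np.array(T['tool_rot']);p=np.array(T['position'])
y=np.degrees(np.arctan2(R[1,0],R[0,0]))
g=np.array([float(x) for x in sys.argv[1:4]]);ty=float(sys.argv[4])
print('t',T['time_s'],'pos',p.round(4),'yaw',y.round(2),'q6',round(T['q'][5],1),'F',np.round(T['ft_force'],1),'M',np.round(T['wrist_torque'],2),'w',T['grip_width'])
print('shift cm',(R.T@(g-p)*100).round(2),'turn',round(y-ty,2))
E
python3 g.py .546 -.05 .3 114.1
```

```text
t 1.35 pos [0.4802 0.0423 0.2917] yaw -161.26 q6 -117.8 F [0.3 0.6 0.8] M [ 0.09 -0.02 -0.02] w 0.025752552883522475
shift cm [ -3.26 -10.85  -0.82] turn -275.36
```

Call:
apply_moves(
  motion=[
    {"tx":-3.3,"ty":-10.9,"tz":-0.8,"turn":7,"jaw":-0.4},
    {"tx":-3.3,"ty":-10.9,"tz":-0.8,"turn":14,"jaw":-0.4},
    {"tx":-3.3,"ty":-10.9,"tz":-0.8,"turn":21,"jaw":-0.4},
    {"tx":-3.3,"ty":-10.9,"tz":-0.8,"turn":28,"jaw":-0.4},
    {"tx":-3.3,"ty":-10.9,"tz":-0.8,"turn":35,"jaw":-0.4},
  ],
)

```text
time_s: 1.77
position: [0.5472, -0.0521, 0.2987]
tool_rot: [[-0.958, 0.288, -0.003], [0.288, 0.958, -0.001], [0.003, -0.002, -1.0]]
ft_force: [0.4, 0.4, -0.1]
grip_width: 0.0257
```

Call:
apply_moves(
  motion=[
    {"tx":0,"ty":0,"tz":0,"turn":7,"jaw":-0.4},
    {"tx":0,"ty":0,"tz":0,"turn":14,"jaw":-0.4},
    {"tx":0,"ty":0,"tz":0,"turn":21,"jaw":-0.4},
    {"tx":0,"ty":0,"tz":0,"turn":28,"jaw":-0.4},
    {"tx":0,"ty":0,"tz":0,"turn":35,"jaw":-0.4},
  ],
)

```text
time_s: 2.18
position: [0.5471, -0.0521, 0.2983]
tool_rot: [[-0.614, 0.789, -0.004], [0.789, 0.614, -0.0], [0.002, -0.004, -1.0]]
ft_force: [-0.3, -0.6, -0.3]
grip_width: 0.0258
```

```bash
python3 g.py .546 -.05 .3 114.1
```

```text
t 2.1833 pos [ 0.5471 -0.0521  0.2983] yaw 127.9 q6 -55.6 F [-0.3 -0.6 -0.3] M [-0.07  0.01 -0.03] w 0.025759791398652664
shift cm [ 0.23  0.04 -0.17] turn 13.8
```

Call:
apply_moves(
  motion=[
    {"tx":0.2,"ty":0,"tz":3,"turn":7,"jaw":-0.4},
    {"tx":0.2,"ty":0,"tz":4.5,"turn":13.8,"jaw":-0.4},
    {"tx":0.2,"ty":0,"tz":6.3,"turn":13.8,"jaw":-0.4},
    {"tx":0.2,"ty":0,"tz":7.3,"turn":13.8,"jaw":-0.4},
    {"tx":0.2,"ty":0,"tz":7.3,"turn":13.8,"jaw":-0.4},
  ],
)

```text
time_s: 2.6
position: [0.5446, -0.0503, 0.2228]
tool_rot: [[-0.408, 0.913, -0.009], [0.913, 0.408, 0.001], [0.005, -0.008, -1.0]]
ft_force: [-0.0, 0.8, 0.1]
grip_width: 0.0256
```

```bash
python3 g.py .546 -.05 .225 114.1; python3 - <<'E'
from h import *
b,_=get_image('side');save('side1.png',cv2.resize(cv2.convertScaleAbs(b[110:230,220:380],alpha=1.6),(800,600),interpolation=cv2.INTER_CUBIC));print(env.tip_extent)
E
```

```text
t 2.6 pos [ 0.5446 -0.0503  0.2228] yaw 114.09 q6 -41.7 F [-0.   0.8  0.1] M [ 0.07  0.01 -0.03] w 0.02564923037035259
shift cm [-0.03  0.14 -0.22] turn -0.01
0.017
```

View pics/side1.png

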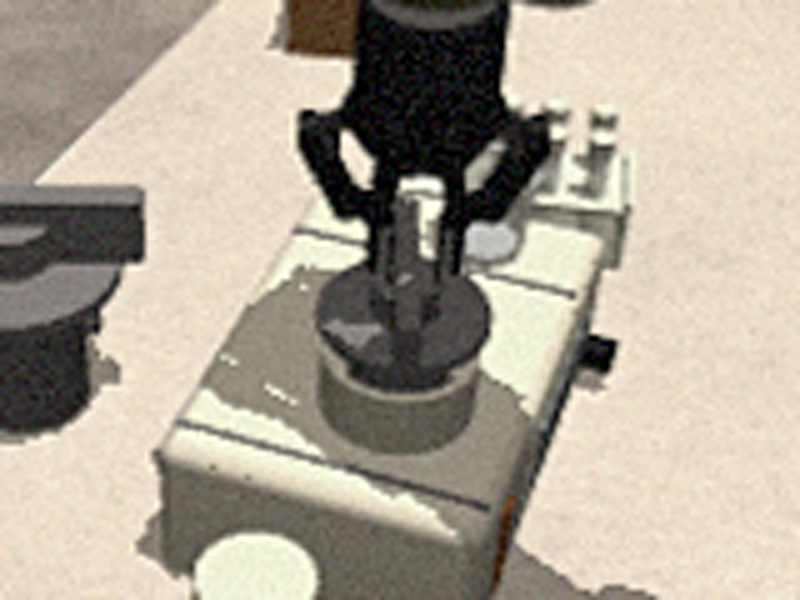

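The fingers straddle the bar (crop 408,240, with fingers at 375 and 450). I centre them, narrow the cage and back off.

Call:
apply_moves(
  motion=[
    {"tx":0,"ty":0.15,"tz":-0.1,"turn":0,"jaw":-0.58},
    {"tx":0,"ty":0.15,"tz":-0.1,"turn":-5,"jaw":-0.58},
    {"tx":0,"ty":0.15,"tz":-0.1,"turn":-10,"jaw":-0.58},
    {"tx":0,"ty":0.15,"tz":-0.1,"turn":-15,"jaw":-0.58},
    {"tx":0,"ty":0.15,"tz":-0.1,"turn":-20,"jaw":-0.58},
  ],
)

```text
time_s: 3.07
position: [0.5469, -0.0499, 0.2264]
tool_rot: [[-0.699, 0.715, -0.005], [0.715, 0.699, -0.0], [0.003, -0.004, -1.0]]
ft_force: [0.3, -0.4, 0.3]
grip_width: 0.018
```

```bash
python3 g.py .546 -.05 .224 114.1
```

```text
t 3.0667 pos [ 0.5469 -0.0499  0.2264] yaw 134.35 q6 -61.9 F [ 0.3 -0.4  0.3] M [-0.05 -0.01 -0.  ] w 0.017982357335796707
shift cm [ 0.05 -0.07  0.24] turn 20.25
```

Call:
apply_moves(
  motion=[
    {"tx":0,"ty":-0.05,"tz":0.2,"turn":-5,"jaw":-0.58},
    {"tx":0,"ty":-0.05,"tz":0.2,"turn":-10,"jaw":-0.58},
    {"tx":0,"ty":-0.05,"tz":0.2,"turn":-15,"jaw":-0.58},
    {"tx":0,"ty":-0.05,"tz":0.2,"turn":-20,"jaw":-0.58},
    {"tx":0,"ty":-0.05,"tz":0.2,"turn":-20,"jaw":-0.58},
  ],
)

```text
time_s: 3.48
position: [0.5469, -0.0503, 0.2255]
tool_rot: [[-0.903, 0.43, -0.003], [0.43, 0.903, -0.001], [0.003, -0.002, -1.0]]
ft_force: [0.1, 0.3, -0.6]
grip_width: 0.018
```

```bash
cat > look.py <<'E'
from m import *
import sys
for n in ('top','side'):
    a,d=get_image(n);C=cloud(n,d);c=(.546,-.05)
    q=np.hypot(C[...,0]-c[0],C[...,1]-c[1])
    k=(q>.03)&(q<.046)&(C[...,2]>.145)&(C[...,2]<.19);z=C[...,2][k]
    h,e=np.histogram(z,bins=np.arange(.145,.191,.003));print(n,'flange z',h.tolist(),'med',np.median(z).round(4) if len(z) else None)
    k=(q>.03)&(q<.066)&(C[...,2]>.192)&(C[...,2]<.222);P=C[k]
    if len(P)>10:
        w,V=np.linalg.eigh(np.cov(P[:,:2].T));v=V[:,1];print('  bar ang',np.degrees(np.arctan2(v[1],v[0]))%180,len(P),'top z',np.percentile(P[:,2],[50,90]).round(4))
    if len(sys.argv)>1: np.savez(sys.argv[1]+n+'.npz',a=a,d=d)
E
python3 g.py .546 -.05 .224 114.1; python3 look.py s1
```

```text
t 3.4833 pos [ 0.5469 -0.0503  0.2255] yaw 154.52 q6 -82.1 F [ 0.1  0.3 -0.6] M [-0.01  0.   -0.04] w 0.017970392806731357
shift cm [ 0.1  -0.02  0.15] turn 40.42
top flange z [0, 0, 0, 0, 0, 0, 0, 0, 0, 0, 1, 77, 142, 20, 0] med 0.1815
  bar ang 144.9957879611219 73 top z [0.2169 0.2189]
side flange z [27, 42, 30, 2, 0, 0, 0, 0, 1, 0, 6, 153, 38, 5, 7] med 0.1794
  bar ang 147.34756812007188 134 top z [0.2057 0.2162]
```

The bar follows, about 9° behind the tool. It has turned about 32° with no drop yet, so I continue.

Call:
apply_moves(
  motion=[
    {"tx":0,"ty":0,"tz":0.1,"turn":-5,"jaw":-0.58},
    {"tx":0,"ty":0,"tz":0.1,"turn":-10,"jaw":-0.58},
    {"tx":0,"ty":0,"tz":0.1,"turn":-15,"jaw":-0.58},
    {"tx":0,"ty":0,"tz":0.1,"turn":-20,"jaw":-0.58},
    {"tx":0,"ty":0,"tz":0.1,"turn":-20,"jaw":-0.58},
  ],
)

```text
time_s: 4.0
position: [0.547, -0.0503, 0.2245]
tool_rot: [[-0.995, 0.1, -0.003], [0.1, 0.995, -0.001], [0.003, -0.001, -1.0]]
ft_force: [-0.9, 0.1, -0.5]
grip_width: 0.018
```

```bash
python3 g.py .546 -.05 .224 114.1; python3 look.py s1
```

```text
t 4.0 pos [ 0.547  -0.0503  0.2245] yaw 174.24 q6 -101.8 F [-0.9  0.1 -0.5] M [-0.06 -0.01 -0.05] w 0.017984088477376228
shift cm [0.1  0.02 0.05] turn 60.14
top flange z [0, 0, 0, 0, 0, 0, 3, 76, 124, 16, 0, 0, 0, 0, 0] med 0.1697
  bar ang 161.12825531619265 65 top z [0.2056 0.2073]
side flange z [17, 17, 20, 0, 0, 0, 4, 108, 49, 9, 8, 7, 9, 8, 7] med 0.1684
  bar ang 159.9044459062744 119 top z [0.2019 0.2052]
```

The plug has dropped 12 mm (flange top 0.1815 → 0.1697) with the bar at about 160.5°. I realign to the bar, lower with the cage wider, then turn clockwise.

Call:
apply_moves(
  motion=[
    {"tx":0,"ty":0,"tz":-0.5,"turn":7,"jaw":-0.4},
    {"tx":0,"ty":0,"tz":-0.5,"turn":13.5,"jaw":-0.4},
    {"tx":0,"ty":0,"tz":0.3,"turn":13.5,"jaw":-0.4},
    {"tx":0,"ty":0,"tz":1.1,"turn":13.5,"jaw":-0.4},
    {"tx":0,"ty":0,"tz":1.1,"turn":13.5,"jaw":-0.4},
  ],
)

```text
time_s: 4.52
position: [0.5461, -0.05, 0.2112]
tool_rot: [[-0.943, 0.333, -0.007], [0.333, 0.943, 0.0], [0.007, -0.002, -1.0]]
ft_force: [1.0, -0.7, 0.2]
grip_width: 0.0254
```

```bash
python3 g.py .546 -.05 .213 160.5
```

```text
t 4.5167 pos [ 0.5461 -0.05    0.2112] yaw 160.56 q6 -88.1 F [ 1.  -0.7  0.2] M [0.02 0.04 0.03] w 0.025431657960835078
shift cm [ 0.01  0.   -0.18] turn 0.06
```

Call:
apply_moves(
  motion=[
    {"tx":0,"ty":0,"tz":-0.1,"turn":0,"jaw":-0.6},
    {"tx":0,"ty":0,"tz":-0.1,"turn":7,"jaw":-0.6},
    {"tx":0,"ty":0,"tz":-0.1,"turn":14,"jaw":-0.6},
    {"tx":0,"ty":0,"tz":-0.1,"turn":21,"jaw":-0.6},
    {"tx":0,"ty":0,"tz":-0.1,"turn":28,"jaw":-0.6},
  ],
)

```text
time_s: 4.93
position: [0.546, -0.05, 0.212]
tool_rot: [[-0.673, 0.74, -0.007], [0.74, 0.673, 0.001], [0.005, -0.005, -1.0]]
ft_force: [-0.2, 0.0, -0.7]
grip_width: 0.0169
```

```bash
python3 g.py .546 -.05 .212 160.5; python3 look.py s1
```

```text
t 4.9333 pos [ 0.546 -0.05   0.212] yaw 132.28 q6 -59.8 F [-0.2  0.  -0.7] M [-0.01  0.03 -0.04] w 0.016938068380476397
shift cm [ 0.01 -0.    0.  ] turn -28.22
top flange z [0, 0, 0, 0, 0, 0, 4, 66, 112, 11, 0, 0, 0, 0, 0] med 0.1695
  bar ang 136.86228578779654 67 top z [0.2049 0.2071]
side flange z [14, 25, 20, 0, 1, 0, 7, 155, 51, 4, 4, 3, 4, 4, 1] med 0.168
  bar ang 142.13413645904453 66 top z [0.2025 0.2047]
```

Call:
apply_moves(
  motion=[
    {"tx":0,"ty":0,"tz":0,"turn":7,"jaw":-0.6},
    {"tx":0,"ty":0,"tz":0.05,"turn":14,"jaw":-0.6},
    {"tx":0,"ty":0,"tz":0.1,"turn":21,"jaw":-0.6},
    {"tx":0,"ty":0,"tz":0.15,"turn":28,"jaw":-0.6},
    {"tx":0,"ty":0,"tz":0.2,"turn":35,"jaw":-0.6},
  ],
)

```text
time_s: 5.45
position: [0.5461, -0.05, 0.2101]
tool_rot: [[-0.13, 0.991, -0.007], [0.991, 0.13, 0.001], [0.001, -0.007, -1.0]]
ft_force: [0.3, 0.6, 0.9]
grip_width: 0.0175
```

```bash
python3 g.py .546 -.05 .212 160.5; python3 look.py s1
```

```text
t 5.45 pos [ 0.5461 -0.05    0.2101] yaw 97.5 q6 -25.0 F [0.3 0.6 0.9] M [-0.02 -0.02  0.02] w 0.017531568494598578
shift cm [ 0.   -0.01 -0.19] turn -63.0
top flange z [0, 0, 0, 0, 0, 1, 41, 89, 16, 0, 1, 0, 0, 1, 0] med 0.1671
  bar ang 111.8878624286731 61 top z [0.2029 0.2056]
side flange z [19, 22, 5, 0, 0, 2, 129, 97, 2, 1, 0, 0, 2, 0, 1] med 0.1654
  bar ang 104.68356534035826 67 top z [0.2011 0.2026]
```

It is sinking: flange down about 2.5 mm with the bar at about 106°. I continue.

Call:
apply_moves(
  motion=[
    {"tx":0,"ty":0,"tz":0.05,"turn":7,"jaw":-0.6},
    {"tx":0,"ty":0,"tz":0.1,"turn":14,"jaw":-0.6},
    {"tx":0,"ty":0,"tz":0.15,"turn":21,"jaw":-0.6},
    {"tx":0,"ty":0,"tz":0.2,"turn":28,"jaw":-0.6},
    {"tx":0,"ty":0,"tz":0.25,"turn":35,"jaw":-0.6},
  ],
)

```text
time_s: 5.97
position: [0.5461, -0.0501, 0.2076]
tool_rot: [[0.457, 0.889, -0.007], [0.89, -0.457, 0.001], [-0.003, -0.007, -1.0]]
ft_force: [0.7, -0.4, -0.2]
grip_width: 0.0172
```

```bash
python3 g.py .546 -.05 .212 160.5; python3 look.py s1
```

```text
t 5.9667 pos [ 0.5461 -0.0501  0.2076] yaw 62.81 q6 9.6 F [ 0.7 -0.4 -0.2] M [0.06 0.02 0.04] w 0.01723840735461216
shift cm [ 0.   -0.01 -0.44] turn -97.69
top flange z [0, 0, 0, 1, 1, 57, 99, 22, 1, 2, 0, 2, 2, 1, 0] med 0.164
  bar ang 67.68480651946187 12 top z [0.1983 0.2024]
side flange z [17, 4, 0, 2, 3, 104, 79, 4, 3, 6, 5, 8, 4, 9, 4] med 0.1629
  bar ang 66.33105254101906 64 top z [0.1978 0.1997]
```

Call:
apply_moves(
  motion=[
    {"tx":0,"ty":0,"tz":0.05,"turn":7,"jaw":-0.6},
    {"tx":0,"ty":0,"tz":0.1,"turn":14,"jaw":-0.6},
    {"tx":0,"ty":0,"tz":0.15,"turn":21,"jaw":-0.6},
    {"tx":0,"ty":0,"tz":0.2,"turn":28,"jaw":-0.6},
    {"tx":0,"ty":0,"tz":0.25,"turn":35,"jaw":-0.6},
  ],
)

```text
time_s: 6.48
position: [0.5463, -0.0502, 0.2052]
tool_rot: [[0.881, 0.472, -0.007], [0.472, -0.881, 0.0], [-0.006, -0.003, -1.0]]
ft_force: [2.1, -0.6, 0.8]
grip_width: 0.0175
```

```bash
python3 g.py .546 -.05 .212 160.5; python3 look.py s1
```

```text
t 6.4833 pos [ 0.5463 -0.0502  0.2052] yaw 28.2 q6 44.3 F [ 2.1 -0.6  0.8] M [-0.24 -0.39  0.02] w 0.017475379491689355
shift cm [-0.02 -0.03 -0.68] turn -132.3
top flange z [0, 0, 0, 0, 20, 105, 27, 1, 1, 1, 2, 0, 1, 1, 2] med 0.1619
  bar ang 37.669211624880205 72 top z [0.1973 0.1994]
side flange z [10, 0, 0, 1, 65, 87, 12, 11, 8, 7, 11, 10, 6, 8, 12] med 0.1609
  bar ang 35.26860652601857 88 top z [0.1959 0.1976]
```

Call:
apply_moves(
  motion=[
    {"tx":0,"ty":0,"tz":0,"turn":5,"jaw":-0.6},
    {"tx":0,"ty":0,"tz":0,"turn":10,"jaw":-0.6},
    {"tx":0,"ty":0,"tz":0,"turn":15,"jaw":-0.6},
    {"tx":0,"ty":0,"tz":0,"turn":15,"jaw":-0.6},
  ],
)

```text
time_s: 6.92
position: [0.5463, -0.0503, 0.2052]
tool_rot: [[0.972, 0.237, -0.007], [0.237, -0.972, 0.0], [-0.006, -0.002, -1.0]]
ft_force: [0.9, -0.8, -0.7]
grip_width: 0.017
```

```bash
python3 g.py .546 -.05 .212 160.5; python3 look.py s1
```

```text
t 6.9167 pos [ 0.5463 -0.0503  0.2052] yaw 13.69 q6 58.8 F [ 0.9 -0.8 -0.7] M [-0.16 -0.12 -0.02] w 0.01696787154977199
shift cm [-0.03 -0.04 -0.68] turn -146.81
top flange z [0, 0, 0, 0, 22, 109, 35, 1, 1, 0, 1, 1, 1, 0, 2] med 0.1619
  bar ang 21.609897224105794 74 top z [0.197  0.1992]
side flange z [7, 0, 0, 0, 53, 98, 8, 7, 9, 11, 9, 9, 10, 10, 7] med 0.1612
  bar ang 21.410099061707996 88 top z [0.1958 0.1975]
```

Call:
apply_moves(
  motion=[
    {"tx":0,"ty":0,"tz":0,"turn":4,"jaw":-0.6},
    {"tx":0,"ty":0,"tz":0,"turn":8,"jaw":-0.6},
    {"tx":0,"ty":0,"tz":0,"turn":8,"jaw":-0.6},
  ],
)

```text
time_s: 7.27
position: [0.5465, -0.0506, 0.2054]
tool_rot: [[0.994, 0.105, -0.006], [0.105, -0.994, -0.001], [-0.006, 0.0, -1.0]]
ft_force: [1.6, -2.3, 0.4]
grip_width: 0.0172
```

```bash
python3 g.py .546 -.05 .212 160.5; python3 look.py s1
```

```text
t 7.2667 pos [ 0.5465 -0.0506  0.2054] yaw 6.04 q6 66.4 F [ 1.6 -2.3  0.4] M [-0.44 -0.22  0.27] w 0.01722221968963334
shift cm [-0.04 -0.07 -0.66] turn -154.46
top flange z [0, 0, 0, 1, 19, 120, 43, 1, 1, 1, 0, 0, 2, 1, 0] med 0.1619
  bar ang 16.880356781530764 74 top z [0.1974 0.1996]
side flange z [10, 3, 0, 0, 63, 96, 10, 7, 9, 8, 7, 10, 10, 11, 6] med 0.1609
  bar ang 17.131270328645144 85 top z [0.1958 0.1974]
```

The flange height has stopped changing and the turning torque is rising at about 144° (the end stop). I unload the cage, open and withdraw straight up.

Call:
apply_moves(
  motion=[
    {"tx":0,"ty":0,"tz":0,"turn":-6,"jaw":-0.6},
    {"tx":0,"ty":0,"tz":0,"turn":-11,"jaw":-0.3},
    {"tx":0,"ty":0,"tz":0,"turn":-11,"jaw":-0.2},
    {"tx":0,"ty":0,"tz":-2,"turn":-11,"jaw":-0.2},
    {"tx":0,"ty":0,"tz":-6,"turn":-11,"jaw":-0.2},
  ],
)

```text
time_s: 7.78
position: [0.5452, -0.0499, 0.2621]
tool_rot: [[0.955, 0.295, -0.016], [0.295, -0.955, 0.003], [-0.014, -0.007, -1.0]]
ft_force: [0.2, 0.7, 0.5]
grip_width: 0.0342
```

Call:
apply_moves(
  motion=[
    {"tx":-4,"ty":0,"tz":-4,"turn":0,"jaw":-0.2},
    {"tx":-8,"ty":0,"tz":-8,"turn":0,"jaw":-0.2},
    {"tx":-12,"ty":0,"tz":-8,"turn":0,"jaw":-0.2},
    {"tx":-16,"ty":0,"tz":-8,"turn":0,"jaw":-0.2},
    {"tx":-16,"ty":0,"tz":-8,"turn":0,"jaw":-0.2},
  ],
)

```text
time_s: 8.2
position: [0.3905, -0.0973, 0.3456]
tool_rot: [[0.955, 0.295, -0.014], [0.295, -0.955, 0.002], [-0.013, -0.006, -1.0]]
ft_force: [0.8, 0.7, 0.6]
grip_width: 0.0341
```

```bash
python3 g.py .546 -.05 .212 160.5; python3 look.py s2; python3 - <<'E'
from h import *
for n in('top','side'):
    s=np.load('s2%s.npz'%n);C=cloud(n,s['d']);q=np.hypot(C[...,0]-.546,C[...,1]+.05);P=C[(q<.047)&(C[...,2]>.152)&(C[...,2]<.17)]
    A=np.c_[P[:,:2]-[.546,-.05],np.ones(len(P))];k,*_=np.linalg.lstsq(A,P[:,2],rcond=None);print(n,'plane tilt',k[:2],'z',k[2],len(P))
b=np.load('s2side.npz')['a'];save('side2.png',cv2.resize(cv2.convertScaleAbs(b[110:230,220:380],alpha=1.6),(800,600),interpolation=cv2.INTER_CUBIC))
E
```

```text
t 8.2 pos [ 0.3905 -0.0973  0.3456] yaw 17.16 q6 42.1 F [0.8 0.7 0.6] M [-0.03 -0.05  0.07] w 0.034052481809702155
shift cm [16.43  0.15 13.14] turn -143.34
top flange z [0, 0, 0, 1, 84, 317, 84, 1, 2, 1, 2, 1, 2, 3, 0] med 0.1616
  bar ang 17.879893142105544 137 top z [0.1972 0.1993]
side flange z [11, 0, 0, 0, 63, 83, 9, 9, 10, 6, 13, 5, 10, 12, 7] med 0.1609
  bar ang 18.240030526486095 84 top z [0.1958 0.1972]
top plane tilt [0.0013312  0.00166815] z 0.16157383697784766 698
side plane tilt [ 0.03886333 -0.09667898] z 0.1636272199258162 301
```

View pics/side2.png

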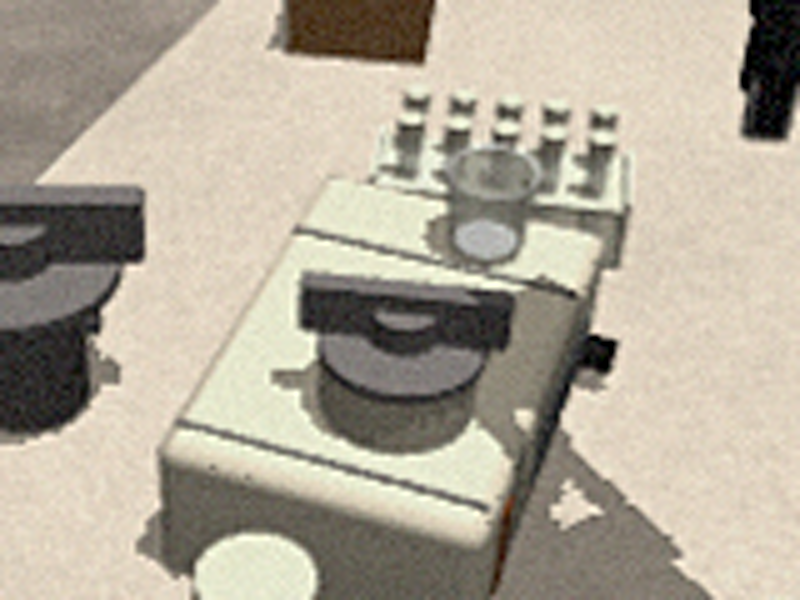

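The picture shows the flange (crop 405,360) flat on the neck's rim with no gap. The beaker (490,205), rack and bottle are in place and the gripper is clear. The flange has dropped 19.9 mm in all (20 expected) and its tilt is about 0.002. I hand in.

```bash
python3 -c "
from rig import close_job;print(close_job())"
```

```text
the job is handed in; nothing more can be done
None
```

The plug is screwed home on the neck's rim and released, and the job is handed in at about 8 s of the 61 s allowed; no verdict was reported.

**What I did:** I caged the wing bar loosely between the fingers, so the plug was never held up. I backed it off about 46° anticlockwise, and it dropped 12 mm into the thread start. I then screwed it about 144° clockwise until its height stopped changing and the turning torque began to rise. Then I opened the gripper and withdrew.

**Last checks:**
- **Height:** by the top camera's depth the flange had dropped 19.9 mm in all, against 20 expected, with no gap visible in the side view.
- **Level:** the flange's tilt is about 0.002 rad from the top view. The same fit from the side view gave about 0.1; I discounted it because bar and hub points fall in that fit.
- **End stop:** I felt only the start of the rise (about 0.27 N m) and did not press to the full 12 N.
- **Surroundings:** rack, beaker and bottle look unmoved in the last side picture. I did not measure them.

**Mistakes on the way:** the first move call was refused as invalid input. I also first turned the wrist the wrong way in free air, and corrected it before reaching the plug.

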